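Unclamp the board and stack up the power module

TASK

Swing the holder's red clamp arm all the way back so that it stays open. Then build the power module in the black cradle with the yellow corner stops, squarely one on top of another: the silver heat sink first, on it the white spacer frame, then the board tray from the holder, and the blue cover on top. Set each part down rather than dropping it, let go of it before fetching the next, and don't push the orange multimeter about.

Things in the scene. Friction and masses are not known exactly. Their poses are not given: they have to be found in the camera images.
- heat_sink: Silver aluminium heat sink, flat plate with a grey pad on top, seven lengthwise fins below, 20 mm high, 160 g, lying loose on the bench, fins down. In plan 90 mm along its x and 50 mm along its y (the same as the other three parts; a half turn makes no difference). Origin at the centre of its underside, z up. It can be gripped across its 50 mm width anywhere along its sides.
- spacer: White plastic rectangular frame (open in the middle), walls 8 mm wide, 14 mm high, 50 g, lying loose on the bench. In plan 90 mm along its x and 50 mm along its y (the same as the other three parts; a half turn makes no difference). Origin at the centre of its underside, z up. 
- board_tray: Shallow aluminium tray with a green circuit board in it, flat rim on top, 90 mm (x) by 50 mm (y), 14 mm high, 110 g. Origin at the centre of its underside, z up; a half turn makes no difference. Starts in the holder, underside 12 mm above the bench; the clamp's foot presses on a steel strip at its +x end with about 3 N. With the clamp open it lifts straight up.
- cover: Blue plastic cover, a closed block with six black slots on top, 16 mm high, 70 g, lying loose on the bench. In plan 90 mm along its x and 50 mm along its y (the same as the other three parts; a half turn makes no difference). Origin at the centre of its underside, z up. 
- cradle: Fixed black plate 124 (x) by 84 (y) by 8 mm, yellow stops near its corners up to 20 mm above the bench. Origin at the centre of its underside. Parts lie centred, 90 mm along its x, either way round, with 7 mm play to the stops; the middle 60 mm of the long sides is free. Undersides above the origin when stacked: heat sink 8, spacer 28, board tray 42, cover 56 mm; top of the stack 72 mm.
- holder: Fixed dark steel plate 180 (x) by 90 (y) by 10 mm, origin at the centre of its underside. The tray lies centred at x = -35 mm, its length along x, between low stops at its corners (18 mm above the bench). The clamp's hinge line runs along y at x = +55 mm, 45 mm up, between two cheeks that reach 56 mm up and 16 mm either side.
- clamp (a joint): Angle of the red clamp arm (16 mm wide) on its hinge, rad: 0 closed on the tray, growing as the arm swings up and back towards the holder's +x, to a stop at 1.75. Over-centre spring: below about 0.9 it pulls shut (about 2 N at the knob), beyond that it pushes open and the arm stays there by itself.
- knob (a point): Centre of the black barrel knob on the clamp arm, 20 mm diameter, 36 mm long, lying along the holder's y on a 10 mm stem. Closed: 98 mm from the hinge line towards the holder's -x, 77 mm above the bench; it moves on a circle of 103 mm radius about the hinge line. Gripped from above by its two flat ends, it turns between the fingers as the arm swings. The axes turn with the arm.
- meter: Orange and black multimeter, 175 by 88 by 49 mm, 400 g, lying loose on the bench as a bystander. Origin at the centre of its underside, its length along its x.
Not all that is in view belongs to the job. What is shaped like the spacer but purple is not meant. There is more than one size of the holder; the one meant has the size given above.

How it is judged (in metres and radians):
On the way, in this order (a step that is already met when the one before it is completed fails the run):
1. The clamp is swung past its hold-open point and rests open, let go, with the board tray still in the holder (value of joint clamp above 1.5 rad and contact force between the fingers and clamp below 0.5 N and distance of board_tray from where it was at the start of the episode below 0.03 m), for 0.2 s.
2. The heat sink is set down in the cradle, square with the cradle, and released (horizontal distance between heat_sink and cradle below 0.01 m and z of heat_sink in the frame of cradle between 0.003 and 0.013 m and angle between the x axis of heat_sink and the x axis of cradle, either way round below 0.2 rad and angle between heat_sink's own z axis and vertical below 0.1 rad and contact force between the fingers and heat_sink below 0.5 N and linear speed of heat_sink below 0.03 m/s and angular speed of heat_sink below 0.3 rad/s), for 0.2 s.
3. The spacer frame is set down on the heat sink, square with the cradle, and released (all of step 2 and horizontal distance between spacer and cradle below 0.01 m and z of spacer in the frame of cradle between 0.023 and 0.033 m and angle between the x axis of spacer and the x axis of cradle, either way round below 0.2 rad and angle between spacer's own z axis and vertical below 0.1 rad and contact force between the fingers and spacer below 0.5 N and linear speed of spacer below 0.03 m/s and angular speed of spacer below 0.3 rad/s), for 0.2 s.
4. The board tray is set down on the spacer frame, square with the cradle, and released (all of step 3 and horizontal distance between board_tray and cradle below 0.01 m and z of board_tray in the frame of cradle between 0.037 and 0.047 m and angle between the x axis of board_tray and the x axis of cradle, either way round below 0.2 rad and angle between board_tray's own z axis and vertical below 0.1 rad and contact force between the fingers and board_tray below 0.5 N and linear speed of board_tray below 0.03 m/s and angular speed of board_tray below 0.3 rad/s), for 0.2 s.
5. The cover is set down on the board tray, square with the cradle, and released (all of step 4 and horizontal distance between cover and cradle below 0.01 m and z of cover in the frame of cradle between 0.051 and 0.061 m and angle between the x axis of cover and the x axis of cradle, either way round below 0.2 rad and angle between cover's own z axis and vertical below 0.1 rad and contact force between the fingers and cover below 0.5 N and linear speed of cover below 0.03 m/s and angular speed of cover below 0.3 rad/s), for 0.2 s.
At the end, for the whole second after the job is handed in: The clamp rests open (over 1.5 rad), and the heat sink, spacer frame, board tray and cover lie stacked in that order from the bottom up in the cradle, each centred within 10 mm, at its height within 5 mm, level, its length within 0.2 rad of the cradle's, at rest and released (all of step 5 and value of joint clamp above 1.5 rad); the robot touches nothing.
It fails at once if the multimeter is pushed more than 20 mm (distance of meter from where it was at the start of the episode above 0.02 m).
It fails at once if the heat sink is dropped or flung (moves at over 0.6 m/s while no finger touches it) (contact force between the fingers and heat_sink below 0.05 N and linear speed of heat_sink above 0.6 m/s).
It fails at once if the spacer frame is dropped or flung (moves at over 0.6 m/s while no finger touches it) (contact force between the fingers and spacer below 0.05 N and linear speed of spacer above 0.6 m/s).
It fails at once if the board tray is dropped or flung (moves at over 0.6 m/s while no finger touches it) (contact force between the fingers and board_tray below 0.05 N and linear speed of board_tray above 0.6 m/s).
It fails at once if the cover is dropped or flung (moves at over 0.6 m/s while no finger touches it) (contact force between the fingers and cover below 0.05 N and linear speed of cover above 0.6 m/s).
It also fails if it takes over 106 s, if anything falls off the work surface, if the arm or the gripper's body presses on something with over 40 N, if the wrist force passes 120 N, or if a joint passes its speed limit or range.

ROBOT

A 6-joint arm with a two-finger parallel gripper is mounted at the origin on the work surface. World frame = base frame: x ahead of the robot, y to its left, z up, the work surface at z = 0. Lengths are in mm, angles in rad, forces in N, time in s.
With the tool pointing down it reaches from about 400 to 925 mm from the base axis. Payload 12.5 kg.
Tool frame: the origin (TCP) lies at the very end of the fingers, on their centre line; the grasp point (between the pads) lies 19 mm behind it; z points along the fingers, y is the direction in which the jaws open and shut (so a half turn about z gives the same grasp; the last joint's range is limited). The gripper opens to 95 mm and grips with 3 to 60 N. Pads are 20 mm wide; open, the fingers measure 119 mm over their backs; the gripper's body (75 mm by 180 mm) begins 59 mm behind the grasp point.
Start: joints at [-1.431, 0.491, 1.559, -0, 1.092, -0.106], TCP at [152.105, -606.227, 214.661] pointing down, gripper open.
Joint ranges: [-3.1, 3.1], [-0.84, 2.19], [0.05, 2.79], [-1.13, 4.28], [0.06, 2.93], [-2.69, 2.69]. Speed limits (rad/s): [2.22, 2.22, 2.79, 3.14, 3.14, 3.14].

INTERFACE

Orientations are given as [roll, pitch, yaw] about the fixed x, y, z axes, in that order (R = Rz(yaw) Ry(pitch) Rx(roll)).
In Python, from cell import env gives the robot as it stands.
- The arm moves only by the shell command python3 -m pendant 'ROWS'. ROWS is JSON, a list that holds one entry, the list of rows, each a list of 5 numbers: the opening, from 0 (shut) to 1 (fully open), then the shift along the tool's x, y, z in m, then the turn about the tool's z in rad. A call has exactly 8 rows; each row is the pose to reach, as a shift and turn from the pose commanded when the call began, along the tool's axes at that moment; what a row does not reach only later rows make up. A row lasts 1/10 s, in which the tool goes at most 50 mm and 8.59 degrees, less where a joint would pass 70% of its speed; a pose out of reach is approached as far as the arm can. A call with a gripper value outside its range is refused whole. The fingers move at their own pace and stop on an object; the grip force is fixed at half the most. Time passes only in rows, so rows that repeat a pose let the fingers close, or fill a call up. It gives the time, the measured TCP pose, the force and the opening at its end, in the units of the state.
- env.state(): the state, without advancing time (a new reading comes with each control period).
- env.read_camera(name): name is "side" or "top" or "wrist"; returns a dict with "image" (420x560x3 uint8, blue, green, red), "range_z" (420x560 float32, mm along the optical axis (not along the pixel's ray), 0 where there is no reading), "fx", "fy", "cx", "cy" (pixels), "rvec" (rotation vector, rad) and "tvec" (3), from world to camera coordinates, as OpenCV has them; the wrist camera has in their place "tool_from_camera" (4x4, takes a point from camera to tool coordinates, whose origin is the TCP and whose axes are the flange's). Camera axes: x right, y down, z forward; pixel columns grow to the right and rows downward; lengths in mm; the calibration is good to about 2 mm. A picture is of the moment at which its call begins: read the wrist's pose just before it.
- env.job_done(): hands the job in, once; it reports no verdict.
The state is a dict: "t": time; "joints": joint angles; "qvel": joint speeds; "tau": joint torques, N m; "eef_pos": TCP position; "tcp_rot": TCP orientation; "ft_force": force on the tool from outside, world axes, zero at the start; "moment": the same for the moment, N m; "opening": opening from 0.0 (shut) to 1.0 (fully open).
Only numpy, scipy, OpenCV 4.12 (cv2) and the standard library are available. Lean on these libraries where they do the work, as an engineer would, in place of code of your own. Each camera call takes 0.05 s, during which the arm holds its last target. There are 200 camera calls.

## Working session

There is one attempt and no reset: what is moved stays moved. The work goes in short steps, Python scripts to look and compute and a shell command to move; the robot and the scene stay as the last step left them, time stands still between calls to the robot, and variables do not carry over. Pictures are saved under pics/ and viewed, about 12 in all and at most 16, crops included, and the job is handed in when it is done.

```bash
ls; mkdir -p pics; python3 - <<'E'
from cell import env
import cv2,pickle
s=env.state();print(s['t'],s['eef_pos'],s['tcp_rot'],s['opening'])
d={}
for n in('top','side'):
    c=env.read_camera(n);d[n]=c;cv2.imwrite(f'pics/{n}0.png',c['image']);print(n,c['rvec'],c['tvec'],c['fx'],c['cx'],c['cy'])
pickle.dump(d,open('d0.pkl','wb'))
E
```

```text
pics
0.0 [ 152.03606019 -605.97266261  214.04559623] [-3.14045878e+00 -1.09426837e-04  2.45777601e-01] 0.9990494692997175
top [ 2.1981041  -2.2132562   0.05494583] [ 121.05971428  496.20645674 1103.19205483] 442.67990986017173 279.85183068600224 207.17931520834836
side [ 0.88426253 -2.32062774  1.31276996] [460.00525769 179.56216554 719.68899435] 390.1648506162739 278.03611766620276 214.13836479832474
```

View pics/top0.png

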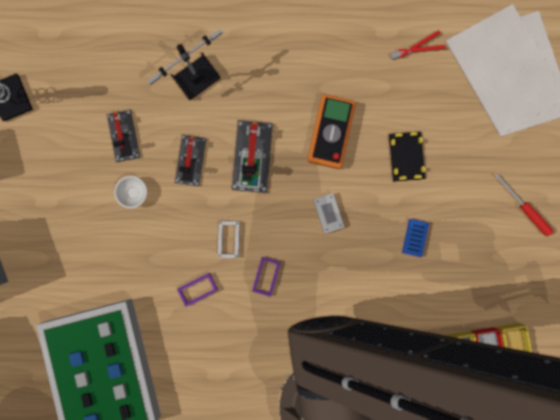

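View pics/side0.png

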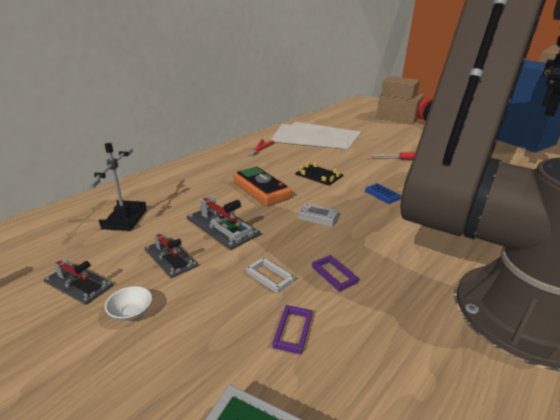

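Top view candidates: three holders at (123,135), (191,160) and (252,156), of which the largest at (252,156) looks right. White frame is at (229,239), with purple decoys at (198,289) and (266,276). Heat sink is at (329,213), cover (416,238), cradle (407,156) and meter (332,131). I'll measure these and check them in a crop.

```bash
cat > h.py <<'E'
import numpy as np,cv2
from cell import env
from scipy.spatial.transform import Rotation as Ro
def cam_pose(c,s=None):
    """R,t: world = R@cam + t"""
    if 'rvec' in c:
        R=cv2.Rodrigues(np.array(c['rvec'],float))[0].T; return R,-R@np.array(c['tvec'])
    T=np.array(c['tool_from_camera']);Rt=Ro.from_euler('xyz',s['tcp_rot']).as_matrix()
    return Rt@T[:3,:3],Rt@T[:3,3]+np.array(s['eef_pos'])
def onplane(c,uv,z,s=None):
    R,t=cam_pose(c,s);uv=np.atleast_2d(uv).astype(float)
    d=np.c_[(uv[:,0]-c['cx'])/c['fx'],(uv[:,1]-c['cy'])/c['fy'],np.ones(len(uv))]@R.T
    return t+d*((z-t[2])/d[:,2])[:,None]
def cloud(c,s=None):
    R,t=cam_pose(c,s);v,u=np.mgrid[:420,:560];Z=c['range_z']
    P=np.stack([(u-c['cx'])/c['fx']*Z,(v-c['cy'])/c['fy']*Z,Z],-1)@R.T+t
    P[Z<=0]=np.nan;return P
def rect(xy):
    """centre, (long,short), yaw of long axis"""
    (x,y),(w,h),a=cv2.minAreaRect(xy.astype(np.float32))
    if w<h:w,h,a=h,w,a+90
    a=(a+90)%180-90
    return np.round([x,y,w,h,a],1)
def hsv(c):return cv2.cvtColor(c['image'],cv2.COLOR_BGR2HSV)
E
python3 - <<'E'
from h import *
import pickle
c=pickle.load(open('d0.pkl','rb'))['top'];H=hsv(c).astype(int);P=cloud(c)
print('ctr',onplane(c,[[252,156],[407,156]],10))
def blob(name,m,u,v,z,r=50):
    w=np.zeros((420,560),np.uint8);w[v-r:v+r,u-r:u+r]=1
    m=(m&(w>0)).astype(np.uint8)
    n,l,st,ct=cv2.connectedComponentsWithStats(m)
    k=1+np.argmax(st[1:,4]);vv,uu=np.where(l==k)
    print(name,st[k,4],rect(onplane(c,np.c_[uu,vv],z)[:,:2]),'medz',np.nanmedian(P[vv,uu,2]))
h,s,v=H[...,0],H[...,1],H[...,2]
blob('cover',(h>100)&(h<125)&(s>120),416,238,16,30)
blob('spacer',(s<60)&(v>110),229,239,14,25)
blob('sink',(s<60)&(v>70),329,213,20,28)
blob('cradle',((v<50)|((h>20)&(h<35)&(s>150)&(v>120))),407,156,8,32)
blob('yellow',(h>20)&(h<35)&(s>150)&(v>120),407,156,20,32)
blob('meter',(h<15)&(s>180)&(v>120),332,131,30,45)
for n,u,vv in(('big',252,156),('mid',191,160),('sm',123,135)):
    blob('holder '+n,(s<90)&(v<130),u,vv,10,38 if n=='big' else 28)
    blob('arm',((h<6)|(h>174))&(s>150),u,vv,60,35 if n=='big' else 28)
blob('pcb',(h>45)&(h<85)&(s>80),252,170,22,30)
# knob: highest things in holder
Q=P[118:195,230:275].reshape(-1,3);Q=Q[Q[:,2]>70];print('high',len(Q),np.nanmedian(Q,0),Q.min(0),Q.max(0))
a=cv2.resize(c['image'][100:270,180:310],None,fx=4.4,fy=3.5,interpolation=2);b=cv2.resize(c['image'][110:270,300:440],None,fx=1.6,fy=3.7)
cv2.imwrite('pics/crop1.png',a)
E
```

```text
ctr [[ 626.67217861  186.99773337   10.        ]
 [ 624.47993765 -205.05208287   10.        ]]
cover 650 [ 418.9 -220.2   84.9   47.9  -13.2] medz 15.552499827669521
spacer 446 [418.4 246.7  91.1  53.7  -2.7] medz 12.256014221951432
sink 792 [481.5  -3.7  92.1  53.7  17.9] medz 19.651240031581438
cradle 1096 [ 624.8 -204.8  113.8   77.7    4.6] medz 7.473268374724739
yellow 21 [ 571.2 -228.7   15.1    7.5   89.7] medz 17.899240907899866
meter 549 [684.4 -11.4 170.9  83.6 -13.2] medz 32.62710175277152
holder big 1948 [626.7 187.5 179.1  91.1  -5.4] medz 10.39974464857471
arm 190 [634.5 185.9  80.3  14.4  -4.8] medz 47.85843848056106
holder mid 1032 [617.8 343.1 124.9  63.7  -8.7] medz 6.921682507010473
arm 111 [619.7 338.4  54.1  12.9  -4.3] medz 33.44983982937765
holder sm 1020 [680.8 511.8 125.8  62.9  11.3] medz 6.91498216038417
arm 97 [683.7 505.   50.8  12.6   9.8] medz 32.92154424768091
pcb 79 [567.8 192.2  35.7  26.3  85.6] medz 19.97744498607608
high 132 [582.41960104 192.42815547  84.71907092] [572.65053035 173.79725468  74.11855974] [594.61221131 209.42079423  89.73662451]
```

View pics/crop1.png

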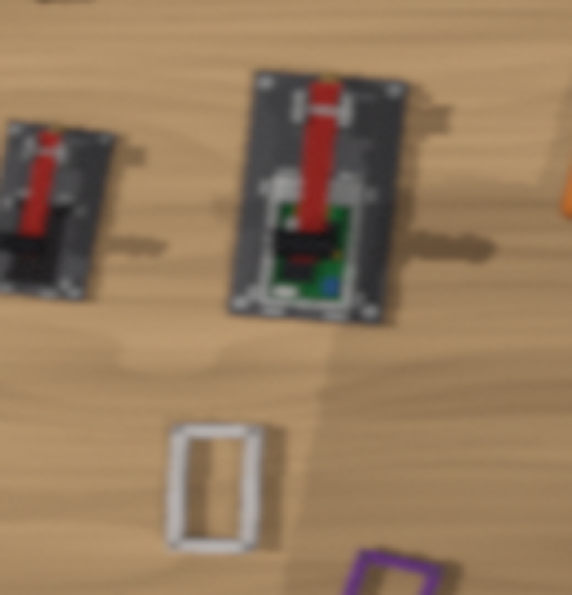

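The crop shows the big holder: red arm with its hinge at the far end (+x), knob over the tray (~(308,240) in the crop). The white frame is at (215,488) with no purple on it. The rectangle measures 179x91, so this is the right holder, and the knob is at about (584,191).

```bash
cat >> h.py <<'E'
def plan(x,y,z,yaw,s=None):
    s=s or env.state();R=Ro.from_euler('xyz',s['tcp_rot']).as_matrix()
    w=np.array(s['tcp_rot'])[2];d=R.T@(np.array([x,y,z])-s['eef_pos'])
    turn=-((yaw-w+np.pi/2)%np.pi-np.pi/2)
    print('t%.1f'%s['t'],'at',np.round(s['eef_pos'],1),'yaw %.3f'%w,'op %.2f'%s['opening'],'-> shift m',np.round(d/1000,4),'turn %.3f'%turn,'rows %.1f'%(np.linalg.norm(d)/50))
E
python3 - <<'E'
from h import *
plan(470,-330,214,.2458)
plan(584,191.5,150,-.094)
E
```

```text
t0.1 at [ 152.1 -606.   214.1] yaw 0.246 op 1.00 -> shift m [ 0.3755 -0.1904  0.0004] turn -0.000 rows 8.4
t0.1 at [ 152.1 -606.   214.1] yaw 0.246 op 1.00 -> shift m [ 0.613  -0.6684  0.0649] turn 0.340 rows 18.2
```

```bash
python3 -m pendant '[[[1,0.045,-0.022,0,0],[1,0.09,-0.045,0,0.05],[1,0.135,-0.068,0,0.1],[1,0.18,-0.09,0,0.15],[1,0.225,-0.113,0,0.2],[1,0.27,-0.136,0,0.25],[1,0.315,-0.158,0,0.3],[1,0.36,-0.18,0,0.34]]]'; python3 -c "
from h import *
plan(584,191.5,200,-.094)"
```

```text
t: 0.9
eef_pos: [456.8, -344.0, 214.5]
tcp_rot: [-3.142, 0.0, -0.096]
ft_force: [-0.0, -0.4, 1.1]
opening: 1.001
t0.9 at [ 456.8 -344.   214.5] yaw -0.096 op 1.00 -> shift m [ 0.0751 -0.5453  0.0146] turn -0.002 rows 11.0
```

```bash
python3 -m pendant '[[[1,0.006,-0.048,0,0],[1,0.013,-0.096,0,0],[1,0.02,-0.144,0,0],[1,0.026,-0.192,0,0],[1,0.033,-0.24,0,0],[1,0.04,-0.288,0,0],[1,0.046,-0.336,0,0],[1,0.053,-0.384,0,0]]]';python3 -m pendant '[[[1,0.006,-0.04,0,0],[1,0.013,-0.08,0.005,0],[1,0.018,-0.12,0.01,0],[1,0.022,-0.16,0.015,0],[1,0.022,-0.161,0.015,0],[1,0.022,-0.161,0.015,0],[1,0.022,-0.161,0.015,0],[1,0.022,-0.161,0.015,0]]]'; python3 - <<'E'
from h import *
s=env.state();c=env.read_camera('wrist');cv2.imwrite('pics/w1.png',c['image'])
P=cloud(c,s);m=(P[...,2]>70)&(P[...,2]<100)&(abs(P[...,0]-584)<30)&(abs(P[...,1]-191)<40)
print(m.sum(),rect(P[m][:,:2]),np.median(P[m],0))
H=hsv(c);r=((H[...,0]<6)|(H[...,0]>174))&(H[...,1]>150)&(P[...,2]>35)
print('arm',rect(P[r][:,:2]))
plan(584,191.5,58,-.094)
E
```

```text
t: 1.7
eef_pos: [544.4, 33.7, 214.5]
tcp_rot: [3.141, 0.0, -0.094]
ft_force: [0.5, -0.0, -0.1]
opening: 0.999
t: 2.5
eef_pos: [581.5, 188.7, 199.9]
tcp_rot: [3.141, -0.0, -0.095]
ft_force: [-0.6, 0.1, 0.0]
opening: 0.997
909 [584.7 192.3  35.6  18.5  84.5] [586.11713081 192.15406875  85.07322291]
arm [647.  168.4 376.5 112.8 -82.8]
t2.5 at [581.6 188.8 199.9] yaw -0.096 op 1.00 -> shift m [ 0.0021 -0.003   0.1419] turn -0.002 rows 2.8
```

View pics/w1.png

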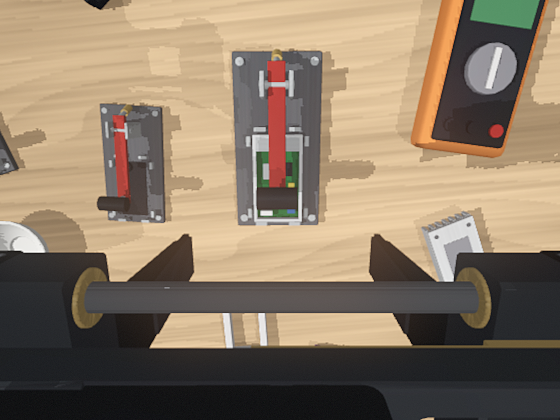

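```bash
python3 -m pendant '[[[0.7,0.003,-0.0035,0.04,0],[0.7,0.003,-0.0035,0.08,0],[0.7,0.003,-0.0035,0.115,0],[0.7,0.003,-0.0035,0.14,0],[0.7,0.003,-0.0035,0.141,0],[0,0.003,-0.0035,0.141,0],[0,0.003,-0.0035,0.141,0],[0,0.003,-0.0035,0.141,0]]]'; python3 -m pendant '[[[0,0,0,0,0],[0,0,0,0,0],[0,0,0,0,0],[0,0,0,0,0],[0,0,0,0,0],[0,0,0,0,0],[0,0.0038,0,-0.0096,0],[0,0.0084,0,-0.0188,0]]]'
```

```text
t: 3.35
eef_pos: [585.5, 193.1, 60.2]
tcp_rot: [-3.141, -0.002, -0.094]
ft_force: [-0.1, 0.5, 0.8]
opening: 0.503
t: 4.15
eef_pos: [592.9, 191.7, 77.6]
tcp_rot: [3.14, 0.002, -0.094]
ft_force: [0.7, -5.0, -7.2]
opening: 0.376
```

```bash
python3 -m pendant '[[[0,0.0055,0,-0.0087,0],[0,0.0119,0,-0.0168,0],[0,0.019,0,-0.0242,0],[0,0.0268,0,-0.0309,0],[0,0.0353,0,-0.0367,0],[0,0.0443,0,-0.0417,0],[0,0.0538,0,-0.0458,0],[0,0.0636,0,-0.0489,0]]]'; python3 -m pendant '[[[0,0.0101,0,-0.0021,0],[0,0.0203,0,-0.0031,0],[0,0.0306,0,-0.0032,0],[0,0.0409,0,-0.0022,0],[0,0.051,0,-0.0002,0],[0,0.0607,0,0.0027,0],[0,0.0656,0,0.0046,0],[0,0.069,0,0.006,0]]]';python3 -m pendant '[[[0,0.0015,0,0.0006,0],[0,0.0015,0,0.0006,0],[0.6,0.0015,0,0.0006,0],[0.6,0.0015,0,0.0006,0],[0.6,0.0015,0,0.0006,0],[0.6,0.0015,0,-0.03,0],[0.7,0.0015,0,-0.06,0],[0.7,0.0015,0,-0.09,0]]]'; python3 - <<'E'
from h import *
c=env.read_camera('side');cv2.imwrite('pics/s1.png',cv2.resize(c['image'][140:270,100:330],None,fx=3,fy=3))
plan(481.5,-3.7,180,np.deg2rad(17.9))
E
```

```text
t: 4.95
eef_pos: [656.3, 185.8, 127.2]
tcp_rot: [3.141, 0.001, -0.094]
ft_force: [-3.3, -3.9, -2.4]
opening: 0.374
t: 5.75
eef_pos: [727.0, 179.3, 122.6]
tcp_rot: [-3.141, -0.004, -0.094]
ft_force: [1.9, -4.4, 7.0]
opening: 0.373
t: 6.55
eef_pos: [726.5, 180.0, 211.2]
tcp_rot: [-3.142, 0.001, -0.094]
ft_force: [0.2, 0.4, 0.3]
opening: 0.681
t6.6 at [728.1 180.2 217.3] yaw -0.094 op 0.69 -> shift m [-0.2285  0.2063  0.0353] turn -0.406 rows 6.2
```

View pics/s1.png

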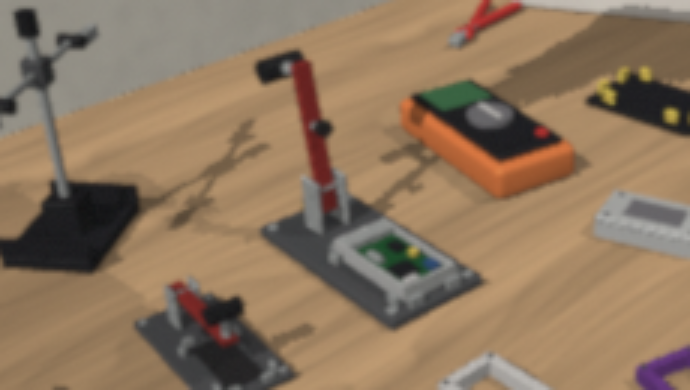

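The side view shows the clamp upright and open (arm 300,130 in the crop) and the tray still in place. Next is the heat sink.

```bash
python3 -m pendant '[[[0.8,-0.033,0.029,0,-0.06],[1,-0.065,0.059,0.005,-0.12],[1,-0.098,0.088,0.01,-0.18],[1,-0.13,0.118,0.015,-0.24],[1,-0.163,0.147,0.02,-0.3],[1,-0.195,0.177,0.025,-0.36],[1,-0.2285,0.2063,0.035,-0.406],[1,-0.2285,0.2063,0.035,-0.406]]]'; cat > look.py <<'E'
import sys
from h import *
# look.py zlo zhi x y r : rect of points within height band round x,y, wrist camera
zl,zh,x,y,r=map(float,sys.argv[1:6])
s=env.state();c=env.read_camera('wrist');cv2.imwrite(f'pics/w{s["t"]:.1f}.png',c['image'])
P=cloud(c,s);m=(P[...,2]>zl)&(P[...,2]<zh)&(np.hypot(P[...,0]-x,P[...,1]-y)<r)
n,l,st,ct=cv2.connectedComponentsWithStats(m.astype(np.uint8));k=1+np.argmax(st[1:,4]);q=P[l==k]
R=rect(q[:,:2]);print(len(q),R,'medz %.1f'%np.median(q[:,2]),'yaw %.3f'%np.deg2rad(R[4]))
plan(R[0],R[1],s['eef_pos'][2],np.deg2rad(R[4]),s)
E
python3 look.py 12 30 481 -4 60
```

```text
t: 7.4
eef_pos: [475.6, -5.6, 174.6]
tcp_rot: [-3.14, 0.003, 0.311]
ft_force: [0.6, -0.2, -0.2]
opening: 1.0
4672 [481.4  -3.1  90.4  50.1  18. ] medz 19.7 yaw 0.314
t7.4 at [475.6  -5.6 174.6] yaw 0.311 op 1.00 -> shift m [ 0.0063 -0.0006 -0.    ] turn -0.003 rows 0.1
```

```bash
python3 -m pendant '[[[1,0,0,0.03,0],[1,0,0,0.06,0],[1,0,0,0.09,0],[1,0,0,0.115,0],[1,0,0,0.12,0],[1,0,0,0.12,0],[1,0,0,0.12,0],[1,0,0,0.12,0]]]'; python3 -c "
from h import *
plan(481.4,-3.1,4,.314)"
```

```text
t: 8.25
eef_pos: [480.5, -4.2, 56.4]
tcp_rot: [3.141, -0.002, 0.312]
ft_force: [-0.8, -0.1, -0.1]
opening: 0.998
t8.2 at [480.5  -4.2  56.4] yaw 0.312 op 1.00 -> shift m [ 0.001  -0.0008  0.0524] turn -0.002 rows 1.0
```

```bash
python3 -m pendant '[[[1,0.001,-0.001,0.02,0],[1,0.001,-0.001,0.04,0],[1,0.001,-0.001,0.052,0],[1,0.001,-0.001,0.052,0],[0,0.001,-0.001,0.052,0],[0,0.001,-0.001,0.052,0],[0,0.001,-0.001,0.052,0],[0,0.001,-0.001,0.052,0]]]'; python3 -m pendant '[[[0,0,0,0,0],[0,0,0,0,0],[0,0,0,-0.01,0],[0,0,0,-0.03,0],[0,0,0,-0.06,0],[0,0,0,-0.09,0],[0,0,0,-0.12,0],[0,0,0,-0.15,0]]]';python3 -c "
from h import *
plan(624.8,-204.8,150,.08)"
```

```text
t: 9.05
eef_pos: [480.7, -3.0, 3.8]
tcp_rot: [3.141, -0.001, 0.312]
ft_force: [-0.5, -0.2, -1.1]
opening: 0.719
t: 9.85
eef_pos: [480.0, -2.9, 155.1]
tcp_rot: [3.142, 0.0, 0.312]
ft_force: [0.0, -0.1, -2.3]
opening: 0.525
t9.8 at [480.   -2.9 155.1] yaw 0.312 op 0.52 -> shift m [0.0759 0.2366 0.0051] turn 0.232 rows 5.0
```

```bash
python3 -m pendant '[[[0,0.01,0.03,0,0.03],[0,0.022,0.07,0,0.07],[0,0.035,0.11,0,0.11],[0,0.048,0.15,0,0.15],[0,0.06,0.19,0,0.19],[0,0.07,0.22,0,0.22],[0,0.0755,0.236,0,0.232],[0,0.0755,0.236,0,0.232]]]';python3 -m pendant '[[[0,0,0,0,0],[0,0,0,0,0],[0,0,0,0,0],[0,0,0,0,0],[0,0,0,0,0],[0,0,0,0,0],[0,0,0,0,0],[0,0,0,0,0]]]'; python3 - <<'E'
from h import *
s=env.state();c=env.read_camera('wrist');cv2.imwrite('pics/w_cr.png',c['image'])
P=cloud(c,s);n=np.hypot(P[...,0]-624.8,P[...,1]+204.8)<85
m=n&(P[...,2]>5)&(P[...,2]<24);print('plate',rect(P[m][:,:2]))
H=hsv(c);y=(H[...,0]>18)&(H[...,0]<36)&(H[...,1]>150)&(H[...,2]>120)&n
print('yellow',y.sum(),rect(P[y][:,:2]),np.nanmedian(P[y][:,2]))
h=n&(P[...,2]>100);print('held',rect(P[h][:,:2]) if h.sum()>50 else 0)
plan(624.8,-204.8,150,.08,s)
E
```

```text
t: 10.65
eef_pos: [625.1, -206.1, 153.2]
tcp_rot: [3.141, 0.0, 0.078]
ft_force: [0.1, 0.5, -2.6]
opening: 0.525
t: 11.45
eef_pos: [624.7, -204.4, 153.3]
tcp_rot: [3.142, 0.0, 0.08]
ft_force: [-0.4, -0.4, -1.4]
opening: 0.522
plate [ 667.3 -201.8   83.8   39.3  -85.4]
yellow 0 [0. 0. 0. 0. 0.] nan
held [ 625.8 -204.1  156.3   90.5  -85.9]
t11.4 at [ 624.7 -204.4  153.3] yaw 0.080 op 0.52 -> shift m [0.0001 0.0004 0.0033] turn -0.000 rows 0.1
  return np.nanmean(a, axis, out=out, keepdims=keepdims)
```

View pics/w_cr.png

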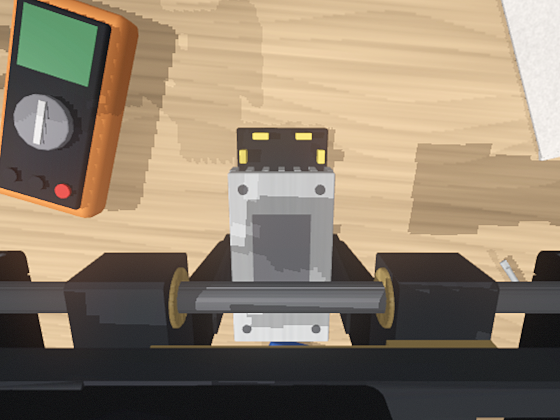

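The wrist view shows the held sink (230-335, 170-340) square above the cradle; its far stops are at (260,135) and (303,135). The centre works out to (625,-205), which agrees with the first estimate.

```bash
python3 -m pendant '[[[0,0,0.0005,0.03,0],[0,0,0.0005,0.06,0],[0,0,0.0005,0.09,0],[0,0,0.0005,0.115,0],[0,0,0.0005,0.128,0],[0,0,0.0005,0.135,0],[0,0,0.0005,0.139,0],[0,0,0.0005,0.1405,0]]]';python3 -m pendant '[[[0,0,0,0.0005,0],[0,0,0,0.001,0],[0,0,0,0.001,0],[0,0,0,0.001,0],[0,0,0,0.001,0],[0,0,0,0.001,0],[0,0,0,0.001,0],[0,0,0,0.001,0]]]'
```

```text
t: 12.3
eef_pos: [625.1, -205.1, 13.4]
tcp_rot: [3.141, -0.001, 0.08]
ft_force: [0.1, 0.3, -1.7]
opening: 0.526
t: 13.1
eef_pos: [625.2, -205.1, 13.1]
tcp_rot: [3.141, -0.001, 0.08]
ft_force: [-1.2, 1.0, 5.8]
opening: 0.519
```

```bash
python3 -m pendant '[[[0.7,0,0,0,0],[0.8,0,0,0,0],[0.8,0,0,0,0],[0.8,0,0,0,0],[0.8,0,0,-0.01,0],[0.9,0,0,-0.04,0],[1,0,0,-0.08,0],[1,0,0,-0.13,0]]]';python3 look.py 22 35 625 -205 80; python3 -c "
from h import *
plan(418.4,246.7,150,-.047)"
```

```text
t: 13.9
eef_pos: [624.0, -204.6, 142.6]
tcp_rot: [-3.14, 0.002, 0.08]
ft_force: [-0.5, 0.1, 0.2]
opening: 0.978
5859 [ 626.5 -205.    89.6   50.1    4.5] medz 27.7 yaw 0.079
t13.9 at [ 624.  -204.6  142.6] yaw 0.080 op 0.98 -> shift m [ 0.0025  0.0006 -0.    ] turn 0.001 rows 0.1
t13.9 at [ 627.2 -205.9  152.2] yaw 0.080 op 0.99 -> shift m [-0.172  -0.4678 -0.0016] turn 0.127 rows 10.0
```

Heat sink is seated: (626.5,-205), top at 28, square. Next is the spacer.

```bash
python3 -m pendant '[[[1,-0.016,-0.045,0,0.02],[1,-0.033,-0.09,0,0.04],[1,-0.05,-0.135,0,0.06],[1,-0.066,-0.18,0,0.08],[1,-0.083,-0.225,0,0.1],[1,-0.1,-0.27,0,0.12],[1,-0.116,-0.315,0,0.127],[1,-0.132,-0.36,0,0.127]]]';python3 -m pendant '[[[1,-0.01,-0.04,0,0],[1,-0.021,-0.08,0,0],[1,-0.026,-0.1,0,0],[1,-0.027,-0.104,0,0],[1,-0.027,-0.104,0,0],[1,-0.027,-0.104,0,0],[1,-0.027,-0.104,0,0],[1,-0.027,-0.104,0,0]]]'; python3 look.py 8 22 418 247 60
```

```text
t: 14.75
eef_pos: [463.6, 144.9, 142.5]
tcp_rot: [-3.141, -0.001, -0.048]
ft_force: [0.1, 0.1, -0.6]
opening: 1.002
t: 15.55
eef_pos: [442.7, 247.7, 141.8]
tcp_rot: [3.141, -0.0, -0.049]
ft_force: [0.6, 0.4, 0.4]
opening: 1.001
2347 [417.9 248.   89.6  50.   -2.4] medz 13.5 yaw -0.042
t15.6 at [442.7 247.7 141.8] yaw -0.049 op 1.00 -> shift m [-0.0248  0.0009 -0.    ] turn -0.007 rows 0.5
```

```bash
python3 -m pendant '[[[1,-0.025,0.001,0.03,-0.007],[1,-0.025,0.001,0.06,-0.007],[1,-0.025,0.001,0.09,-0.007],[1,-0.025,0.001,0.12,-0.007],[1,-0.025,0.001,0.132,-0.007],[1,-0.025,0.001,0.138,-0.007],[1,-0.025,0.001,0.138,-0.007],[0,-0.025,0.001,0.138,-0.007]]]';python3 -m pendant '[[[0,0,0,0,0],[0,0,0,0,0],[0,0,0,0,0],[0,0,0,0,0],[0,0,0,0,0],[0,0,0,0,0],[0,0,0,0,0],[0,0,0,-0.005,0]]]';python3 -m pendant '[[[0,0,0,-0.015,0],[0,0,0,-0.045,0],[0,0,0,-0.085,0],[0,0,0,-0.125,0],[0,0,0,-0.15,0],[0,0,0,-0.155,0],[0,0,0,-0.155,0],[0,0,0,-0.155,0]]]'; python3 -c "
from h import *
plan(625.5,-205,160,.08)"
```

```text
t: 16.4
eef_pos: [417.9, 248.9, 4.7]
tcp_rot: [-3.141, -0.001, -0.04]
ft_force: [-0.5, 1.0, -0.0]
opening: 0.958
t: 17.2
eef_pos: [417.1, 248.6, 8.5]
tcp_rot: [3.141, 0.001, -0.04]
ft_force: [-0.2, -0.8, -0.9]
opening: 0.519
t: 18.0
eef_pos: [416.8, 248.5, 162.7]
tcp_rot: [3.141, 0.002, -0.04]
ft_force: [0.3, -0.6, -0.1]
opening: 0.524
t18.0 at [416.8 248.5 162.7] yaw -0.040 op 0.52 -> shift m [0.2267 0.4447 0.0027] turn -0.120 rows 10.0
```

```bash
python3 -m pendant '[[[0,0.01,0.02,0,-0.02],[0,0.028,0.055,0,-0.04],[0,0.048,0.095,0,-0.06],[0,0.069,0.135,0,-0.08],[0,0.089,0.175,0,-0.1],[0,0.11,0.215,0,-0.12],[0,0.13,0.255,0,-0.12],[0,0.15,0.295,0,-0.12]]]'; python3 -c "
from h import *
plan(625.5,-205,160,.08)"
```

```text
t: 18.8
eef_pos: [555.3, -53.9, 162.0]
tcp_rot: [-3.141, 0.003, 0.08]
ft_force: [0.8, 1.8, -1.0]
opening: 0.525
t18.8 at [555.3 -53.9 162. ] yaw 0.080 op 0.53 -> shift m [0.0579 0.1562 0.0017] turn -0.000 rows 3.3
```

```bash
python3 -m pendant '[[[0,0.015,0.04,0,0],[0,0.03,0.08,0,0],[0,0.044,0.12,0,0],[0,0.054,0.145,0,0],[0,0.058,0.157,0,0],[0,0.058,0.157,0,0],[0,0.058,0.157,0.03,0],[0,0.058,0.157,0.06,0]]]';python3 -m pendant '[[[0,0,0,0.01,0],[0,0,0,0.01,0],[0,0,0,0.01,0],[0,0,0,0.01,0],[0,0,0,0.01,0],[0,0,0,0.01,0],[0,0,0,0.01,0],[0,0,0,0.01,0]]]'; python3 - <<'E'
from h import *
s=env.state();c=env.read_camera('wrist');cv2.imwrite('pics/w_sp.png',c['image'])
plan(625.5,-205,32,.08,s)
P=cloud(c,s);m=(abs(P[...,2]-(s['eef_pos'][2]+10))<5)&(np.hypot(P[...,0]-625,P[...,1]+205)<60)
x=(P[m][:,:2]-[625,-205])@np.array([[np.cos(.08),-np.sin(.08)],[np.sin(.08),np.cos(.08)]])
q=x[:,0].argsort()[-60:];print('far edge',x[q].mean(0),x[:,1].min(),x[:,1].max())
E
```

```text
t: 19.6
eef_pos: [625.3, -202.4, 103.3]
tcp_rot: [3.141, -0.001, 0.081]
ft_force: [0.2, 0.7, -1.5]
opening: 0.524
t: 20.4
eef_pos: [625.8, -204.0, 94.0]
tcp_rot: [3.141, -0.0, 0.08]
ft_force: [-0.1, -0.7, 0.3]
opening: 0.522
t20.4 at [ 625.8 -204.    94. ] yaw 0.080 op 0.52 -> shift m [-0.0003  0.001   0.062 ] turn -0.000 rows 1.2
far edge [45.92277825  5.3173362 ] -30.529823576450248 32.160340557244375
```

View pics/w_sp.png

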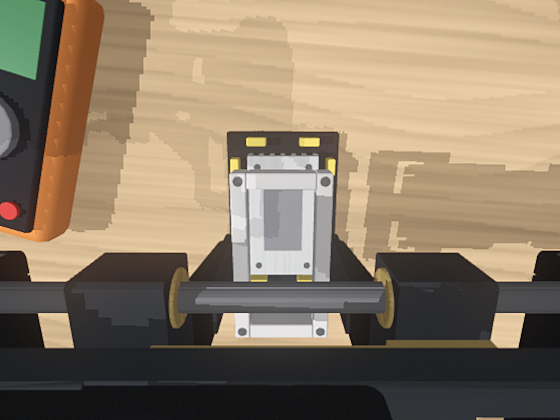

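The spacer is level in the gripper and lined up over the sink. Lowering it.

```bash
python3 -m pendant '[[[0,0,0.001,0.02,0],[0,0,0.001,0.038,0],[0,0,0.001,0.05,0],[0,0,0.001,0.056,0],[0,0,0.001,0.059,0],[0,0,0.001,0.061,0],[0,0,0.001,0.062,0],[0,0,0.001,0.062,0]]]';python3 -m pendant '[[[0,0,0,0.0005,0],[0,0,0,0.0005,0],[0,0,0,0.0005,0],[0.8,0,0,0.0005,0],[0.8,0,0,0.0005,0],[0.8,0,0,0.0005,0],[0.8,0,0,0.0005,0],[0.8,0,0,0.0005,0]]]';python3 -m pendant '[[[0.8,0,0,-0.01,0],[0.9,0,0,-0.03,0],[1,0,0,-0.06,0],[1,0,0,-0.09,0],[1,0,0,-0.12,0],[1,0,0,-0.14,0],[1,0,0,-0.14,0],[1,0,0,-0.14,0]]]';python3 look.py 36 50 625 -205 80;python3 -c "
from h import *
p=np.array([626.7,187.5])-35*np.array([np.cos(.0942),-np.sin(.0942)]);print(p);plan(*p,160,-.094)"
```

```text
t: 21.25
eef_pos: [626.0, -205.0, 32.2]
tcp_rot: [3.141, -0.0, 0.08]
ft_force: [0.5, 0.1, 0.1]
opening: 0.521
t: 22.05
eef_pos: [625.8, -204.9, 31.2]
tcp_rot: [-3.142, 0.0, 0.08]
ft_force: [-0.3, 0.2, 0.2]
opening: 0.792
t: 22.85
eef_pos: [625.7, -204.8, 171.6]
tcp_rot: [3.141, -0.0, 0.08]
ft_force: [-0.4, 0.2, 0.2]
opening: 1.002
2438 [ 626.5 -205.1   89.3   50.1    4.6] medz 41.5 yaw 0.080
t22.9 at [ 625.7 -204.8  171.6] yaw 0.080 op 1.00 -> shift m [0.0008 0.0003 0.    ] turn -0.000 rows 0.0
[591.8551739 190.7921261]
t22.9 at [ 625.4 -204.7  170.7] yaw 0.080 op 1.00 -> shift m [-0.0019 -0.3969  0.0109] turn 0.174 rows 7.9
```

```bash
python3 -m pendant '[[[1,0,-0.045,0,0.03],[1,0,-0.09,0,0.06],[1,0,-0.135,0,0.09],[1,0,-0.18,0,0.12],[1,0,-0.225,0,0.15],[1,0,-0.27,0,0.174],[1,-0.001,-0.315,0,0.174],[1,-0.001,-0.355,0.01,0.174]]]';python3 -m pendant '[[[1,-0.005,-0.025,0,0],[1,-0.008,-0.042,0,0],[1,-0.008,-0.042,0,0],[1,-0.008,-0.042,0,0],[1,-0.008,-0.042,0,0],[1,-0.008,-0.042,0,0],[1,-0.008,-0.042,0,0],[1,-0.008,-0.042,0,0]]]';python3 look.py 21.5 32 592 191 62; python3 - <<'E'
from h import *
c=env.read_camera('wrist');print(np.array(c['tool_from_camera'])[:3,3]);cv2.imwrite('pics/w_tr.png',c['image'])
E
```

```text
t: 23.7
eef_pos: [596.0, 151.0, 160.9]
tcp_rot: [3.142, 0.0, -0.094]
ft_force: [0.7, -0.4, 0.5]
opening: 1.002
t: 24.5
eef_pos: [592.6, 190.9, 161.4]
tcp_rot: [3.142, -0.0, -0.095]
ft_force: [-0.1, 0.4, -0.6]
opening: 0.998
1750 [591.5 191.4  89.7  50.   -5.3] medz 25.5 yaw -0.093
t24.5 at [592.6 190.9 161.4] yaw -0.095 op 1.00 -> shift m [-0.0012 -0.0004 -0.    ] turn -0.002 rows 0.0
[ 6.97874622e+01  1.12091746e-01 -1.69664064e+02]
```

View pics/w_tr.png

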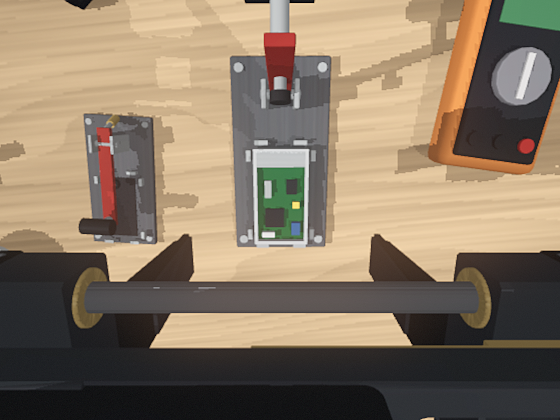

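```bash
python3 -m pendant '[[[1,-0.001,-0.0005,0.04,0],[1,-0.001,-0.0005,0.08,0],[1,-0.001,-0.0005,0.11,0],[1,-0.001,-0.0005,0.13,0],[1,-0.001,-0.0005,0.14,0],[1,-0.001,-0.0005,0.146,0],[1,-0.001,-0.0005,0.146,0],[0,-0.001,-0.0005,0.146,0]]]';python3 -m pendant '[[[0,0,0,0,0],[0,0,0,0,0],[0,0,0,0,0],[0,0,0,0,0],[0,0,0,0,0],[0,0,0,0,0],[0,0,0,0,0],[0,0,0,-0.003,0]]]'
```

```text
t: 25.4
eef_pos: [592.0, 192.1, 16.2]
tcp_rot: [-3.141, -0.001, -0.094]
ft_force: [0.4, -0.7, 0.6]
opening: 0.959
t: 26.2
eef_pos: [591.3, 192.0, 17.9]
tcp_rot: [3.141, 0.001, -0.094]
ft_force: [-0.2, 0.1, -0.8]
opening: 0.522
```

```bash
python3 -m pendant '[[[0,0,0,-0.01,0],[0,0,0,-0.03,0],[0,0,0,-0.06,0],[0,0,0,-0.09,0],[0,0,0,-0.12,0],[0,0,0,-0.14,0],[0,0,0,-0.145,0],[0,0,0,-0.145,0]]]';python3 -c "
from h import *
plan(625.5,-205,160,.08)"
```

```text
t: 27.0
eef_pos: [591.6, 192.0, 164.0]
tcp_rot: [-3.141, -0.001, -0.094]
ft_force: [-0.8, 0.2, -1.3]
opening: 0.523
t27.0 at [591.6 192.  164. ] yaw -0.094 op 0.52 -> shift m [0.0711 0.3921 0.0039] turn -0.174 rows 8.0
```

```bash
python3 -m pendant '[[[0,0.005,0.025,0,-0.02],[0,0.012,0.065,0,-0.05],[0,0.02,0.11,0,-0.08],[0,0.028,0.155,0,-0.11],[0,0.036,0.2,0,-0.14],[0,0.044,0.245,0,-0.174],[0,0.053,0.29,0,-0.174],[0,0.06,0.33,0,-0.174]]]';python3 -c "
from h import *
plan(625.5,-205,160,.08)"
```

```text
t: 27.8
eef_pos: [619.6, -144.3, 161.7]
tcp_rot: [-3.141, 0.002, 0.079]
ft_force: [0.5, 0.4, -0.5]
opening: 0.524
t27.8 at [ 619.6 -144.3  161.7] yaw 0.079 op 0.52 -> shift m [0.001  0.061  0.0016] turn -0.001 rows 1.2
```

```bash
python3 -m pendant '[[[0,0.0005,0.03,0,0],[0,0.0005,0.055,0,0],[0,0.0005,0.0625,0,0],[0,0.0005,0.0625,0.02,0],[0,0.0005,0.0625,0.05,0],[0,0.0005,0.0625,0.07,0],[0,0.0005,0.0625,0.07,0],[0,0.0005,0.0625,0.07,0]]]';python3 -m pendant '[[[0,0,0,0,0],[0,0,0,0,0],[0,0,0,0,0],[0,0,0,0,0],[0,0,0,0,0],[0,0,0,0,0],[0,0,0,0,0],[0,0,0,0,0]]]'; python3 - <<'E'
from h import *
s=env.state();c=env.read_camera('wrist');cv2.imwrite('pics/w_tr2.png',c['image'])
plan(625.5,-205,45.7,.08,s)
E
```

```text
t: 28.6
eef_pos: [625.7, -203.8, 93.1]
tcp_rot: [-3.141, 0.001, 0.08]
ft_force: [1.8, 0.5, -0.4]
opening: 0.523
t: 29.4
eef_pos: [625.7, -204.4, 93.3]
tcp_rot: [3.142, 0.0, 0.08]
ft_force: [-1.3, 0.4, -1.5]
opening: 0.524
t29.4 at [ 625.7 -204.4   93.3] yaw 0.080 op 0.52 -> shift m [-0.0003  0.0006  0.0476] turn -0.000 rows 1.0
```

View pics/w_tr2.png

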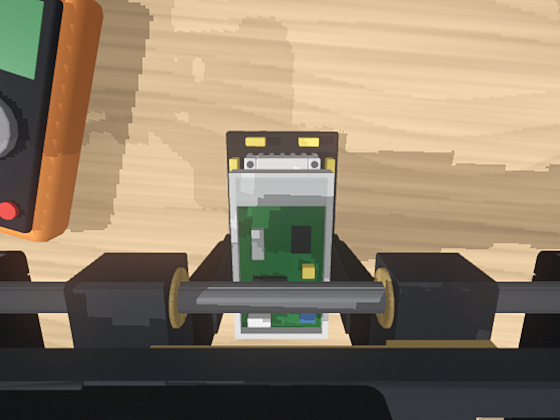

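The tray is held level (230-335, 170-338) and square over the stack. Lowering it.

```bash
python3 -m pendant '[[[0,0,0.0005,0.015,0],[0,0,0.0005,0.028,0],[0,0,0.0005,0.037,0],[0,0,0.0005,0.042,0],[0,0,0.0005,0.045,0],[0,0,0.0005,0.0465,0],[0,0,0.0005,0.0475,0],[0,0,0.0005,0.048,0]]]';python3 -m pendant '[[[0,0,0,0,0],[0,0,0,0,0],[0,0,0,0,0],[0.8,0,0,0,0],[0.8,0,0,0,0],[0.8,0,0,0,0],[0.8,0,0,0,0],[0.8,0,0,0,0]]]';python3 -m pendant '[[[0.8,0,0,-0.01,0],[0.9,0,0,-0.03,0],[1,0,0,-0.06,0],[1,0,0,-0.09,0],[1,0,0,-0.12,0],[1,0,0,-0.13,0],[1,0,0,-0.13,0],[1,0,0,-0.13,0]]]';python3 look.py 51 65 625 -205 80;python3 -c "
from h import *
plan(418.9,-220.2,160,-.230)"
```

```text
t: 30.25
eef_pos: [625.9, -205.0, 45.6]
tcp_rot: [3.141, -0.0, 0.08]
ft_force: [0.3, -0.0, -1.0]
opening: 0.526
t: 31.05
eef_pos: [625.8, -204.9, 45.4]
tcp_rot: [3.141, -0.0, 0.08]
ft_force: [-0.1, -0.7, -0.9]
opening: 0.792
t: 31.85
eef_pos: [625.3, -204.7, 174.3]
tcp_rot: [-3.141, 0.001, 0.08]
ft_force: [0.2, -0.2, -0.4]
opening: 1.0
2026 [ 625.9 -205.1   90.3   50.1    4.5] medz 55.5 yaw 0.079
t31.9 at [ 625.3 -204.7  174.3] yaw 0.080 op 1.00 -> shift m [ 0.0006  0.0004 -0.    ] turn 0.001 rows 0.0
t31.9 at [ 625.2 -204.7  173.8] yaw 0.080 op 1.00 -> shift m [-0.2068 -0.001   0.0143] turn 0.310 rows 4.1
```

```bash
python3 -m pendant '[[[1,-0.04,0,0,0.06],[1,-0.08,0,0,0.12],[1,-0.12,0,0,0.18],[1,-0.16,0,0,0.24],[1,-0.195,-0.001,0.01,0.3],[1,-0.207,-0.001,0.014,0.31],[1,-0.207,-0.001,0.014,0.31],[1,-0.207,-0.001,0.014,0.31]]]';python3 -m pendant '[[[1,0,0,0,0],[1,0,0,0,0],[1,0,0,0,0],[1,0,0,0,0],[1,0,0,0,0],[1,0,0,0,0],[1,0,0,0,0],[1,0,0,0,0]]]';python3 look.py 10 24 419 -220 62
```

```text
t: 32.7
eef_pos: [420.3, -220.8, 161.1]
tcp_rot: [3.142, -0.0, -0.23]
ft_force: [0.1, 1.0, 0.4]
opening: 1.001
t: 33.5
eef_pos: [419.3, -220.4, 161.4]
tcp_rot: [3.141, -0.0, -0.23]
ft_force: [-0.3, 0.4, 0.5]
opening: 1.001
4725 [ 417.6 -221.4   90.    50.2  -13.1] medz 15.5 yaw -0.229
t33.5 at [ 419.3 -220.4  161.4] yaw -0.230 op 1.00 -> shift m [-0.0015  0.0013  0.    ] turn -0.002 rows 0.0
```

```bash
python3 -m pendant '[[[1,-0.0015,0.0013,0.04,0],[1,-0.0015,0.0013,0.08,0],[1,-0.0015,0.0013,0.12,0],[1,-0.0015,0.0013,0.145,0],[1,-0.0015,0.0013,0.154,0],[1,-0.0015,0.0013,0.157,0],[1,-0.0015,0.0013,0.157,0],[0,-0.0015,0.0013,0.157,0]]]';python3 -m pendant '[[[0,0,0,0,0],[0,0,0,0,0],[0,0,0,0,0],[0,0,0,0,0],[0,0,0,0,0],[0,0,0,0,0],[0,0,0,0,0],[0,0,0,-0.003,0]]]';python3 -m pendant '[[[0,0,0,-0.01,0],[0,0,0,-0.03,0],[0,0,0,-0.06,0],[0,0,0,-0.09,0],[0,0,0,-0.13,0],[0,0,0,-0.16,0],[0,0,0,-0.16,0],[0,0,0,-0.16,0]]]';python3 -c "
from h import *
plan(625.5,-205,160,.08)"
```

```text
t: 34.35
eef_pos: [418.1, -221.7, 5.5]
tcp_rot: [3.141, -0.002, -0.23]
ft_force: [-0.4, -0.2, 0.1]
opening: 0.96
t: 35.15
eef_pos: [417.4, -221.2, 7.2]
tcp_rot: [-3.141, 0.001, -0.23]
ft_force: [0.4, -0.8, -1.1]
opening: 0.526
t: 35.95
eef_pos: [417.5, -221.2, 168.0]
tcp_rot: [3.141, -0.001, -0.23]
ft_force: [0.3, -0.2, -1.4]
opening: 0.523
t36.0 at [ 417.5 -221.2  168. ] yaw -0.230 op 0.52 -> shift m [ 0.1989 -0.0632  0.0082] turn -0.310 rows 4.2
```

```bash
python3 -m pendant '[[[0,0.02,-0.006,0,-0.04],[0,0.055,-0.018,0,-0.1],[0,0.095,-0.03,0,-0.16],[0,0.135,-0.043,0,-0.22],[0,0.17,-0.054,0,-0.28],[0,0.19,-0.06,0,-0.31],[0,0.199,-0.063,0,-0.31],[0,0.199,-0.063,0,-0.31]]]';python3 -m pendant '[[[0,0,0,0.03,0],[0,0,0,0.055,0],[0,0,0,0.06,0],[0,0,0,0.06,0],[0,0,0,0.06,0],[0,0,0,0.06,0],[0,0,0,0.06,0],[0,0,0,0.06,0]]]'; python3 - <<'E'
from h import *
s=env.state();c=env.read_camera('wrist');cv2.imwrite('pics/w_co.png',c['image'])
plan(625.7,-205,60,.08,s)
E
```

```text
t: 36.75
eef_pos: [625.6, -205.0, 165.7]
tcp_rot: [-3.141, 0.002, 0.079]
ft_force: [-0.7, 0.1, -1.6]
opening: 0.519
t: 37.55
eef_pos: [625.8, -205.5, 108.0]
tcp_rot: [3.141, -0.001, 0.08]
ft_force: [0.1, 0.4, -1.8]
opening: 0.523
t37.5 at [ 625.8 -205.5  108. ] yaw 0.080 op 0.52 -> shift m [-0.0001 -0.0005  0.048 ] turn -0.000 rows 1.0
```

View pics/w_co.png

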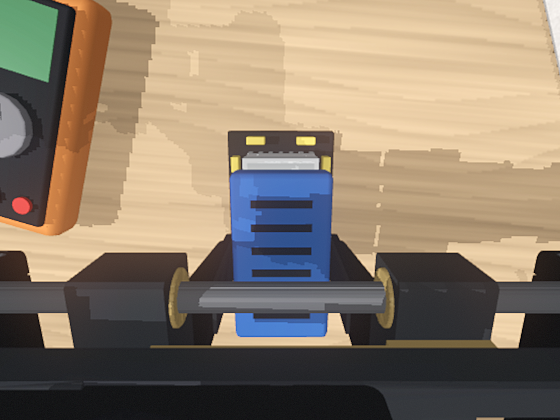

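The cover is held square over the stack (230-332, 170-336). Lowering it.

```bash
python3 -m pendant '[[[0,0,-0.0005,0.015,0],[0,0,-0.0005,0.028,0],[0,0,-0.0005,0.037,0],[0,0,-0.0005,0.042,0],[0,0,-0.0005,0.045,0],[0,0,-0.0005,0.0465,0],[0,0,-0.0005,0.0475,0],[0,0,-0.0005,0.048,0]]]';python3 -m pendant '[[[0,0,0,0,0],[0,0,0,0,0],[0,0,0,0,0],[0.8,0,0,0,0],[0.8,0,0,0,0],[0.8,0,0,0,0],[0.8,0,0,0,0],[0.8,0,0,0,0]]]';python3 -m pendant '[[[0.8,0,0,-0.01,0],[0.9,0,0,-0.03,0],[1,0,0,-0.06,0],[1,0,0,-0.09,0],[1,0,0,-0.12,0],[1,0,0,-0.13,0],[1,0,0,-0.13,0],[1,0,0,-0.13,0]]]';python3 look.py 65 80 625 -205 80;python3 - <<'E'
from h import *
c=env.read_camera('side');cv2.imwrite('pics/s_end.png',cv2.resize(c['image'][130:270,180:400],None,fx=3,fy=3))
E
```

```text
t: 38.4
eef_pos: [625.8, -204.9, 60.4]
tcp_rot: [3.141, -0.001, 0.08]
ft_force: [-3.2, 1.7, 10.1]
opening: 0.523
t: 39.2
eef_pos: [625.7, -204.9, 59.3]
tcp_rot: [3.142, 0.0, 0.08]
ft_force: [-0.0, -0.9, -0.2]
opening: 0.796
t: 40.0
eef_pos: [625.2, -204.7, 188.3]
tcp_rot: [-3.141, 0.001, 0.08]
ft_force: [-0.2, 0.3, 1.1]
opening: 0.999
5675 [ 626.5 -205.    88.9   50.     4.6] medz 71.5 yaw 0.080
t40.0 at [ 625.2 -204.7  188.3] yaw 0.080 op 1.00 -> shift m [ 0.0013  0.0004 -0.    ] turn -0.000 rows 0.0
```

View pics/s_end.png

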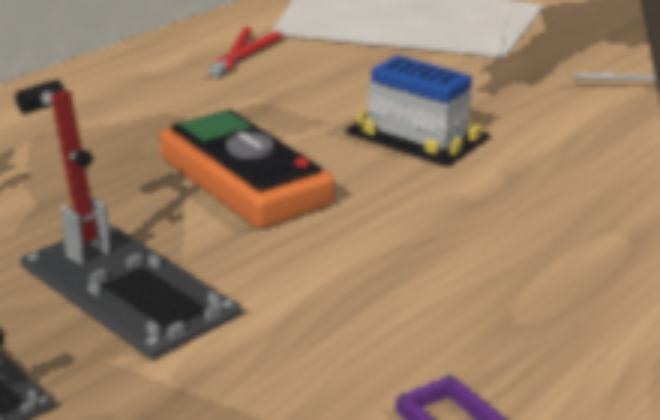

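The side view shows a straight stack in the cradle (420,110 in the crop), the clamp open and the meter in place. Handing in.

```bash
python3 -c "
from cell import env
print(env.job_done())"
```

```text
the job is handed in; nothing more can be done
None
```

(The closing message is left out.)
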